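# Press a sprung spindle with a fresh label roll into its stand

### The arm

A 6-joint arm with a two-finger parallel gripper is mounted at the origin on a cart in front of the work surface, level with it; the furniture and walls round the work are solid. World frame = base frame: x ahead of the robot, y to its left, z up, the work surface at z = 0. Lengths are in m, angles in rad, forces in N, time in s.
With the tool pointing down it reaches from about 0.325 to 1 m from the base axis. Payload 5.1 kg.
Tool frame: the origin (TCP) lies at the very end of the fingers, on their centre line; the grasp point (between the pads) lies 19 mm behind it (pinch_z is the distance from the TCP to the grasp point, in m); z points along the fingers, y is the direction in which the jaws open and shut (so a half turn about z gives the same grasp; the last joint's range is limited). The gripper opens to 85 mm and grips with 20 to 120 N. Pads are 22 mm wide; open, the fingers measure 114 mm over their backs; the gripper's body (76 mm by 85 mm) begins 54 mm behind the grasp point. The pads swing forward as they close: fully open they stand 13 mm farther back than shut.
Start: joints at [-1.233, 0.124, 1.65, -0, 1.367, -0.083], TCP at [0.265, -0.593, 0.231] pointing down, gripper open.
Joint ranges: [-2.61, 2.61], [-1.02, 2.33], [0.03, 2.71], [-1.35, 4.49], [0.32, 2.68], [-2.91, 2.91]. Speed limits (rad/s): [2.57, 2.57, 3.14, 3.14, 3.14, 3.14].

### API

Orientations are given as a unit quaternion [x, y, z, w].
In Python, from plant import * gives the robot as it stands. The module is installed in compiled form; this text tells all that it offers.
- The arm moves only by the shell command python3 -m creep 'ROWS' [FORCE]. ROWS is JSON, a list of rows, each an object with "offset": the shift along the world's x, y, z in units of 0.4 m (1.0 is 0.4 m), a list of three; "dr": the turn, a rotation vector about the world's x, y, z in units of 45 degrees (1.0 is 45 degrees), a list of three; "claw": the opening, from 0 (shut) to 1 (fully open). In form: [{"offset": [x, y, z], "dr": [rx, ry, rz], "claw": claw}, ...]. A call has 1 to 12 rows; each row shifts and turns the commanded pose from where the row before left it; what a row does not reach is not made up. A row lasts 1/8 s, in which the tool goes at most 62.5 mm and 10.7 degrees, less where a joint would pass 70% of its speed; a pose out of reach is approached as far as the arm can. A call with a number of a shift or a turn outside -1 to 1 is refused whole. A call with a gripper value outside its range is refused whole. The fingers move at their own pace and stop on an object; FORCE is the grip in N (left out, the last holds). Time passes only in rows, so rows that do not move let the fingers close. It gives the time, the measured TCP pose, the force and the opening at its end, in the units of the state.
- sense(): the state, without advancing time (a new reading comes with each control period).
- camera(name): name is "scene" or "side" or "wrist"; returns a dict with "img" (384x512x3 uint8, red, green, blue), "fx", "fy", "cx", "cy" (pixels), "eye" and "orientation" of the camera in the world; the wrist camera has in their place "T_tool_cam" (4x4, takes a point from camera to tool coordinates, whose origin is the TCP and whose axes are the flange's). Camera axes: x right, y down, z forward; pixel columns grow to the right and rows downward; lengths in m; the calibration is good to about 2 mm. A picture is of the moment at which its call begins: read the wrist's pose just before it. There is no depth.
- close_job(): hands the job in, once; it reports no verdict.
Trained networks look in a picture, given as the dict that the camera call returned (one of the last four; its "shot" number tells which), for a name from the list of things; names that differ only in an ending like _2 or _b are one class to them, and where a whole thing is asked for, a point or a joint stands for the part that bears it (a point fixed in the world has none). Each returns a list of dicts, best first, with "conf" (0 to 1); they miss things now and then, are a little off and sometimes report something else, mostly with a low value. They report only what shows in the picture. A call takes as long as a camera call.
- search_frame(query, picture): "box" ([left, top, right, bottom] in pixels, round what is visible of it).
- regions_of(query, picture): "region" (384x512 bool, what is visible of it) and "box" ([left, top, right, bottom] in pixels, round what is visible of it).
The state is a dict: "time": time; "q": joint angles; "joint_velocities": joint speeds; "joint_torque": joint torques, N m; "position": TCP position; "orientation": TCP orientation; "ft_force": force on the tool from outside, world axes, zero at the start; "ft_torque": the same for the moment, N m; "grip_width": finger opening in m.
Only numpy, scipy, OpenCV 4.12 (cv2) and the standard library are available. Lean on these libraries where they do the work, as an engineer would, in place of code of your own. Each camera call takes 0.05 s, during which the arm holds its last target.

### The job

Load the label stand: take the roll of labels, which is already on its spring-loaded spindle, lay the spindle level in the two guides of the stand without dropping it, and press it down until both sprung tips have snapped out into the cups at the bottom. Let go of it, and leave the other things on the bench where they are.

Things in the scene. Friction and masses are not known exactly. Their poses are not given: they have to be found in the camera images.
- stand: Label roll stand, grey steel with two black guides, screwed to the bench; 110 (x) x 214 (y) x 119 mm high. Origin: centre of its underside; own y runs from cup to cup, z up. The guides' inner faces stand at y = +-65 mm, tops at z 119 mm; each has an upright groove at x = 0, 18 mm wide, flared to 36 mm at the mouth, open at the top and to the inside. A 7 mm bar crosses at x = -50, z 30 mm.
- cup_axis (a point): On the stand, midway between its two cups, 64 mm above the bench: the spindle's centre comes here when home. The back of each groove is a ramp: 171 mm apart at the top (43 mm above), 140 mm at the lip (11 mm above); below the lips are the cups, 162 mm from end to end. Laid in, the spindle rests on the ramps 30 mm too high; pressing on the roll's top with 8 to 14 N brings it home.
- spindle: Spindle with a white roll of labels fixed on it (84 mm across, 61 mm wide, with a loose label end 3 mm proud), 0.2 to 0.45 kg. Origin: centre of roll and spindle; own y is the spindle's axis (lying level, 42 mm above the bench; the roll rests on its round side), both ends alike. From each flat face stands a 14 mm barrel to y = +-44 mm, and out of it a round-ended 10 mm steel pin to +-79 mm.
- tip_a (a joint): Sprung pin at the spindle's +y end: how far it is pressed in, m; 0 = fully out, 0.014 = stop. Spring 4 N at 0, 8 N at 8 mm, which is where it passes the lip and snaps out.
- tip_b (a joint): The same sprung pin at the spindle's -y end.
- stapler: Stapler, 28 x 122 x 36 mm, lying on the bench, a bystander. Origin: centre of its underside, long side along its own y.
- cutter: Box cutter lying flat, 22 x 161 x 16 mm, a bystander. Origin: centre of its underside, long side along its own y.
- jar: Small white jar with a pink lid, 53 mm across, 46 mm high, a bystander. Origin: centre of its underside.

How it is judged:
At the end, for the whole second after the job is handed in: The spindle lies between the two cups: its centre within 7 mm (x), 6 mm (y) and 6 mm (height) of the cup axis, along the stand's cup line within 0.08 rad, both tips sprung out to within 3 mm, at rest (x of spindle in the frame of stand between -0.007 and 0.007 m and y of spindle in the frame of stand between -0.006 and 0.006 m and z of spindle in the frame of stand between 0.058 and 0.07 m and angle between the y axis of spindle and the y axis of stand, either way round below 0.08 rad and value of joint each of tip_a, tip_b below 0.003 m and linear speed of spindle below 0.03 m/s); the robot touches nothing.
It fails at once if the roll is dropped or thrown (over 0.7 m/s with no finger on it, its centre more than 85 mm above the bench) (height (world z) of spindle above 0.085 m and linear speed of spindle above 0.7 m/s and contact force between the fingers and spindle below 0.05 N).
It fails at once if the stapler, the box cutter or the jar is pushed more than 3 cm (distance of any of stapler, cutter, jar from where it was at the start of the episode above 0.03 m).
It also fails if it takes over 51 s, if anything falls off the work surface, if the arm or the gripper's body presses on something with over 40 N, if the wrist force passes 120 N, or if a joint passes its speed limit or range.

## Working session

There is one attempt and no reset: what is moved stays moved. The work goes in short steps, Python scripts to look and compute and a shell command to move; the robot and the scene stay as the last step left them, time stands still between calls to the robot, and variables do not carry over. Pictures are saved under pics/ and viewed, and the job is handed in when it is done.

```bash
mkdir -p pics; cat > h.py <<'E'
from plant import *
import numpy as np, cv2
from scipy.spatial.transform import Rotation as R
def ray(c,u,v):
    d=np.array([(u-c["cx"])/c["fx"],(v-c["cy"])/c["fy"],1.0])
    return np.array(c["eye"]),R.from_quat(c["orientation"]).apply(d)
def atz(c,u,v,z):
    e,d=ray(c,u,v); return e+d*(z-e[2])/d[2]
def proj(c,P):
    p=R.from_quat(c["orientation"]).inv().apply(np.atleast_2d(P)-np.array(c["eye"]))
    return np.c_[p[:,0]/p[:,2]*c["fx"]+c["cx"],p[:,1]/p[:,2]*c["fy"]+c["cy"]]
def save(n,img,s=1.5): cv2.imwrite("pics/"+n+".png",cv2.resize(img[:,:,::-1],None,fx=s,fy=s,interpolation=cv2.INTER_CUBIC))
def wc(cam,s):
    T=np.eye(4);T[:3,:3]=R.from_quat(s["orientation"]).as_matrix();T[:3,3]=s["position"]
    W=T@np.array(cam["T_tool_cam"]); cam=dict(cam); cam["eye"]=W[:3,3]; cam["orientation"]=R.from_matrix(W[:3,:3]).as_quat(); return cam
E
python3 - <<'E'
from h import *
s=sense();print({k:np.round(v,3) for k,v in s.items()})
for n in ["scene","side"]:
    c=camera(n);save(n+"0",c["img"]);print(n,c["fx"],c["cx"],c["cy"],c["eye"],c["orientation"])
    for q in ["stand","spindle","stapler","cutter","jar"]:
        for d in search_frame(q,c)[:2]:print(q,np.round(d["box"]),round(d["conf"],2))
E
```

```text
{'time': np.float64(0.0), 'q': array([-1.233,  0.125,  1.652,  0.   ,  1.368, -0.083]), 'joint_velocities': array([-0.   , -0.   , -0.   ,  0.   ,  0.001,  0.001]), 'joint_torque': array([ 2.0000e-03, -4.2361e+01, -3.6545e+01,  0.0000e+00,  7.0000e-03,
        0.0000e+00]), 'position': array([ 0.265, -0.593,  0.23 ]), 'orientation': array([ 0.978,  0.209, -0.   , -0.001]), 'ft_force': array([ 0.135, -0.181,  0.191]), 'ft_torque': array([-0.012, -0.034,  0.02 ]), 'grip_width': np.float64(0.085)}
scene 370.67833324466443 257.04866457016556 189.19981922734124 [-0.34954705 -0.55549078  0.52500337] [ 0.74285772 -0.38531103  0.24813068 -0.48798461]
stand [279. 191. 366. 257.] 0.78
spindle [210. 175. 236. 201.] 0.94
stapler [252. 206. 270. 229.] 0.37
cutter [272. 202. 289. 215.] 0.48
cutter [279. 190. 364. 255.] 0.48
jar [253. 207. 271. 229.] 0.76
side 405.390143256061 258.2836436584016 190.54660612371728 [0.46850237 1.04756256 0.68087144] [-0.0030776   0.87524681 -0.483419    0.01547971]
stand [253. 126. 298. 186.] 0.98
spindle [243. 208. 281. 245.] 0.6
stapler [269. 264. 290. 317.] 0.78
stapler [241. 206. 280. 242.] 0.71
cutter [222. 190. 271. 201.] 0.8
jar [278. 179. 294. 198.] 0.56
```

View pics/scene0.png

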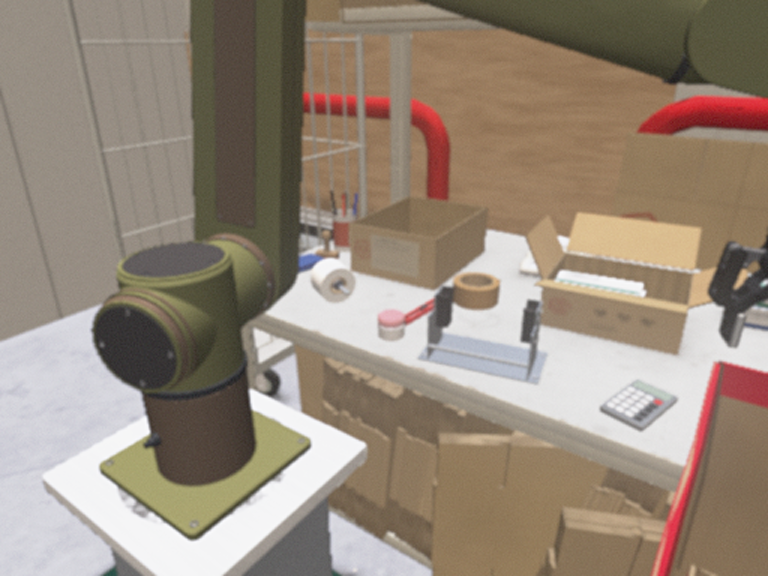

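View pics/side0.png

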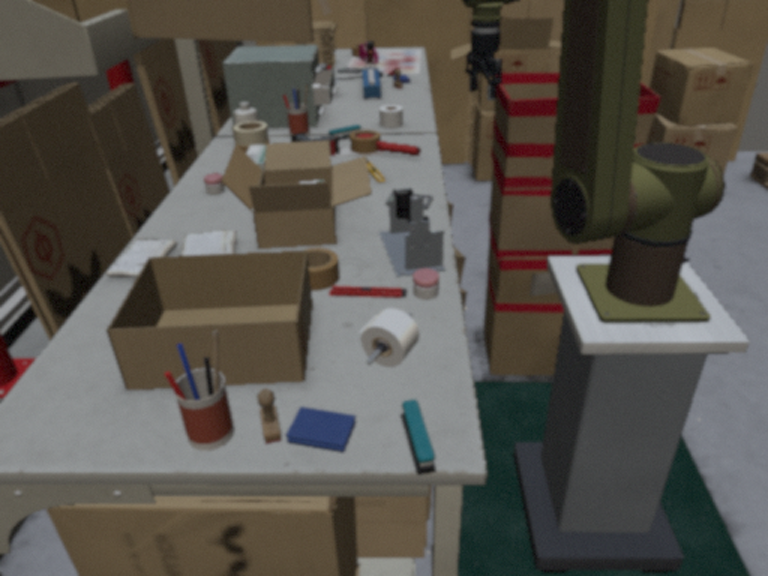

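The scene view shows the roll at about (332,280)/1.5, the stand at (482,335)/1.5 and the jar at (391,325)/1.5. The side view agrees: roll (390,337), stand (415,240), jar (426,284), cutter (368,292) and stapler (418,435), all /1.5.

```bash
python3 - <<'E'
from h import *
a=camera("scene");b=camera("side")
def tri(p,q):
    e1,d1=ray(a,*p);e2,d2=ray(b,*q);A=np.c_[d1,-d2];t=np.linalg.lstsq(A,e2-e1,rcond=None)[0]
    x,y=e1+t[0]*d1,e2+t[1]*d2;return (x+y)/2,np.linalg.norm(x-y)
print("roll",tri((223,187),(261,225)),atz(b,261,225,.042))
print("jar",tri((261,217),(284.5,189)))
print("cutter",atz(b,221,195,.008),atz(b,270,195,.008))
print("stapler",atz(b,279,290,.018))
# stand base corners
for u,v in [(420,358),(446,336),(545,352),(542,379)]:print("stand s",atz(a,u/1.5,v/1.5,0))
for u,v in [(388,232),(396,274),(443,271),(428,232)]:print("stand side",atz(b,u/1.5,v/1.5,0))
for n,c in (("a",a),("b",b)):
    im=c["img"][165:265,200:380] if n=="a" else c["img"][110:260,190:320]
    save("crop"+n,im,4.3)
E
```

```text
roll (array([0.49691853, 0.19305804, 0.03970284]), np.float64(0.00761645477587206)) [0.49407907 0.20062935 0.042     ]
jar (array([ 0.42660082, -0.01084661,  0.02143803]), np.float64(0.003475469454143491))
cutter [0.62087087 0.00133501 0.008     ] [0.47010456 0.00390822 0.008     ]
stapler [0.45181485 0.40659355 0.018     ]
stand s [ 0.38933885 -0.10095998  0.        ]
stand s [ 0.48705415 -0.09884059  0.        ]
stand s [ 0.53764829 -0.27786672  0.        ]
stand s [ 0.44918524 -0.30613103  0.        ]
stand side [ 0.51061361 -0.28258716  0.        ]
stand side [ 0.48934013 -0.08290695  0.        ]
stand side [ 0.38697997 -0.09355998  0.        ]
stand side [ 0.41290489 -0.27997407  0.        ]
```

View pics/cropa.png

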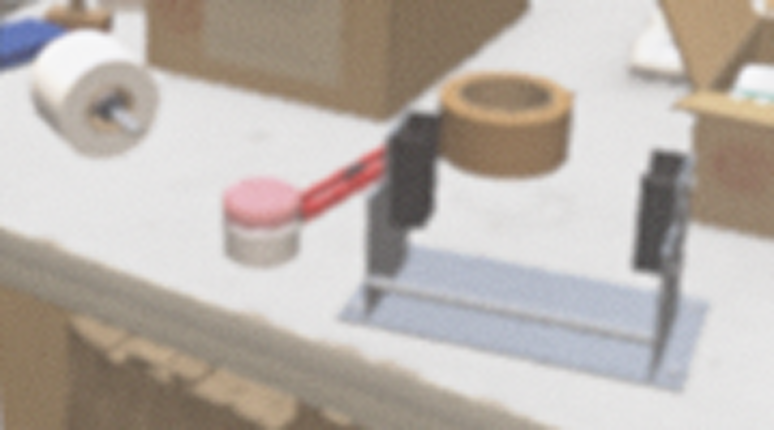

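View pics/cropb.png

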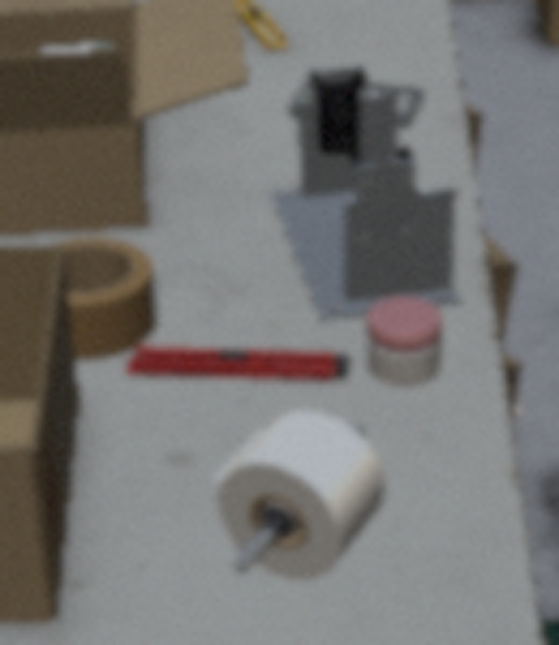

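```bash
python3 - <<'E'
from h import *
a=camera("scene");b=camera("side")
p=atz(b,245.8,242,.042);q=atz(a,231.9,194.8,.042);print(p,q,(p+q)/2,np.linalg.norm(p-q),np.degrees(np.arctan2(p[1]-q[1],p[0]-q[0])))
E
python3 -m creep '[{"offset":[0.05,0.14,0.04],"dr":[0,0,0],"claw":1},{"offset":[0.05,0.14,0.04],"dr":[0,0,0],"claw":1},{"offset":[0.05,0.14,0.04],"dr":[0,0,0],"claw":1},{"offset":[0.05,0.14,0.04],"dr":[0,0,0],"claw":1},{"offset":[0.05,0.14,0],"dr":[0,0,0],"claw":1},{"offset":[0.05,0.14,0],"dr":[0,0,0],"claw":1},{"offset":[0.04,0.14,0],"dr":[0,0,0],"claw":1},{"offset":[0.04,0.14,0],"dr":[0,0,0],"claw":1},{"offset":[0,0,0],"dr":[0,0,0],"claw":1}]'
python3 - <<'E'
from h import *
s=sense();c=camera("wrist");print(s["time"],s["position"],s["orientation"]);save("w1",c["img"]);print(c["T_tool_cam"])
E
```

```text
[0.53057588 0.26958307 0.042     ] [0.46766381 0.12784432 0.042     ] [0.49911985 0.19871369 0.042     ] 0.15507353412927155 66.06550772818434
time: 1.92
position: [0.4181, -0.1423, 0.2957]
orientation: [0.977, 0.212, 0.001, 0.0]
ft_force: [-0.9, -1.1, -0.3]
grip_width: 0.0852
1.925 [ 0.41814934 -0.14226067  0.29571051] [9.77255887e-01 2.12062802e-01 5.28654931e-04 1.40548205e-04]
[[-7.06268464e-04 -9.52716221e-01 -3.03860664e-01  7.72504390e-02]
 [ 9.99999748e-01 -6.49288888e-04 -2.88554066e-04  6.88472932e-04]
 [ 7.76167868e-05 -3.03860791e-01  9.52716439e-01 -1.42878937e-01]
 [ 0.00000000e+00  0.00000000e+00  0.00000000e+00  1.00000000e+00]]
```

View pics/w1.png

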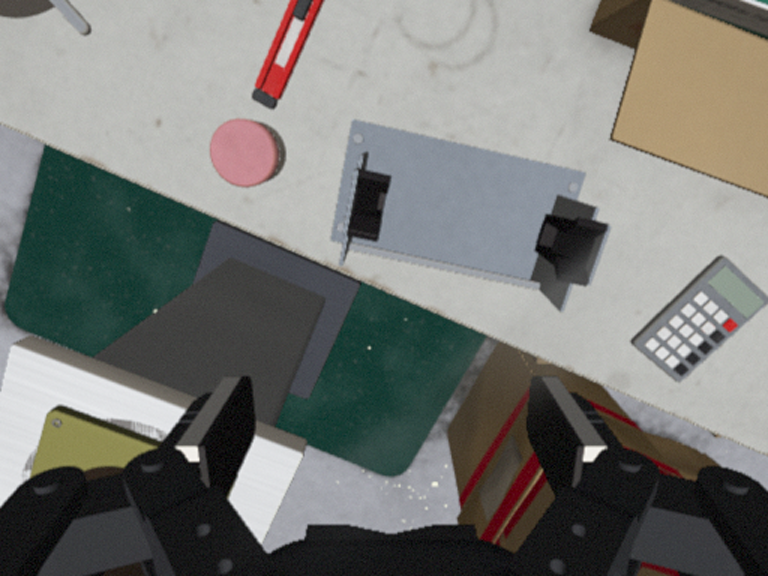

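The wrist view shows the stand (base corners about (355,121), (584,172), (331,241) at 1.5x, grooves near (372,206) and (560,240)). The jar is at (245,152) and the cutter at (290,50).

```bash
python3 - <<'E'
from h import *
s=sense();c=camera("wrist");save("w2",c["img"][70:220,210:415],3.9)
c=wc(c,s)
g=lambda u,v,z:print((u,v),np.round(atz(c,u/1.5,v/1.5,z),4))
for p in [(355,121),(584,172),(331,241)]: g(*p,0.002)
import pickle;pickle.dump({k:c[k] for k in("fx","fy","cx","cy","eye","orientation")},open("w2.pkl","wb"))
E
```

```text
(355, 121) [ 0.4895 -0.0788  0.002 ]
(584, 172) [ 0.5344 -0.2833  0.002 ]
(331, 241) [ 0.3824 -0.0997  0.002 ]
```

View pics/w2.png

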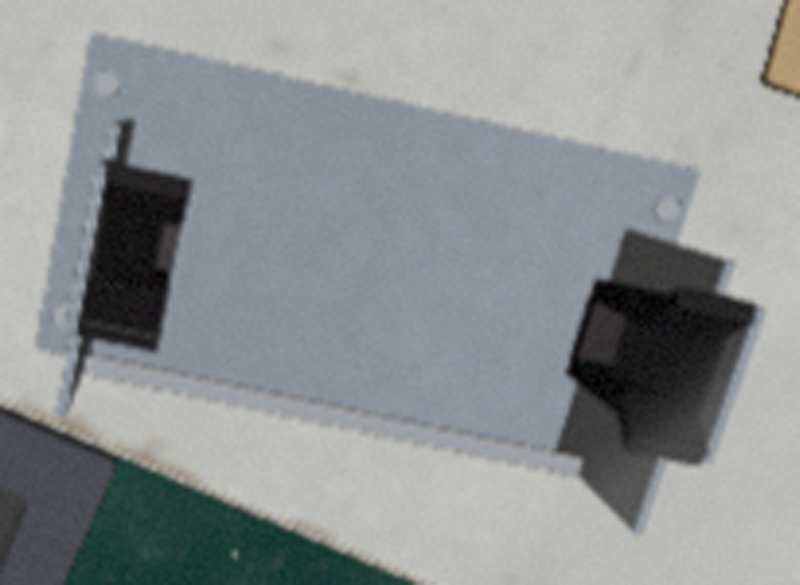

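```bash
cat > fit.py <<'E'
from h import *
import pickle
from scipy.optimize import least_squares
c=pickle.load(open("w2.pkl","rb"))
im=lambda p:np.array([p[0]/3.9+210-.4,p[1]/3.9+70-.4])
obs={(.055,.107,.001):(92,35),(.055,-.107,.001):(697,172),(-.055,.107,.001):(40,350)}
L=np.array(list(obs));U=np.array([im(v) for v in obs.values()])
def W(t,L):
    return np.c_[R.from_euler("z",t[2]).apply(L)[:,:2]+t[:2],np.atleast_2d(L)[:,2]]
r=least_squares(lambda t:(proj(c,W(t,L))-U).ravel(),[.46,-.19,.2])
t=r.x
if __name__=="__main__":
    print(t,np.degrees(t[2]),r.fun)
    img=cv2.imread("pics/w2.png")
    def dr(P,col):
        q=(proj(c,W(t,np.array(P)))+.4-[210,70])*3.9
        cv2.polylines(img,[q.astype(int)],False,col,1)
    for sg in(1,-1):
        dr([(x,sg*.065,z) for x,z in[(-.018,.119),(-.009,.105),(-.009,.06)]],(0,255,0))
        dr([(x,sg*.065,z) for x,z in[(.018,.119),(.009,.105),(.009,.06)]],(0,255,0))
        dr([(x,sg*.065,.119) for x in(-.018,.018)],(0,0,255))
    dr([(.055,.107,0),(.055,-.107,0),(-.055,-.107,0),(-.055,.107,0),(.055,.107,0)],(255,0,0))
    dr([(-.05,.07,.03),(-.05,-.07,.03)],(0,255,255))
    dr([(0,.079,.064),(0,-.079,.064)],(255,0,255))
    cv2.imwrite("pics/fit1.png",img)
E
python3 fit.py
```

```text
[ 0.45907995 -0.18983887  0.21473814] 12.303588859492296 [ 0.04332446 -0.0147279   0.75969352 -0.1275451  -0.84000064  0.28924349]
```

View pics/fit1.png

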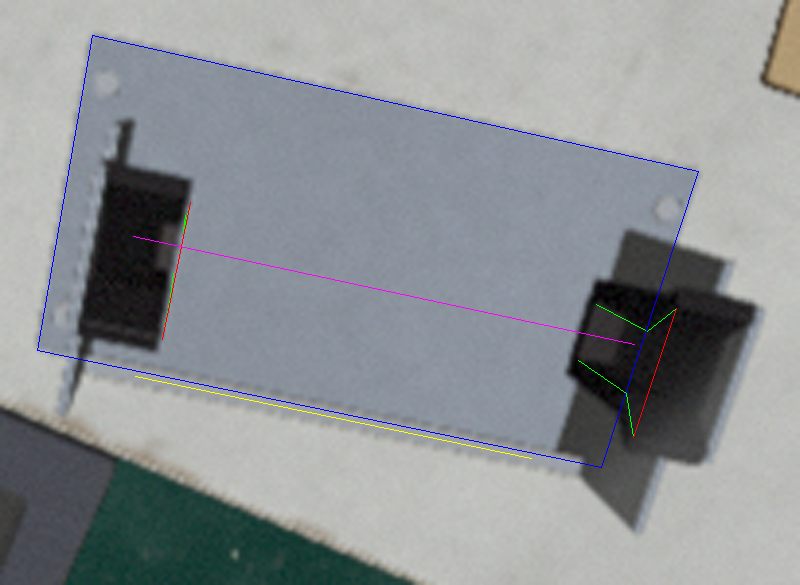

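The fit agrees with the picture: plate outline, bar line and left groove all match, with the stand at (0.459, -0.190) and yaw 12.3°. Next I move over the roll.

```bash
python3 -m creep '[{"offset":[0.02,0.14,0],"dr":[0,0,-0.21],"claw":1},{"offset":[0.02,0.14,0],"dr":[0,0,-0.21],"claw":1},{"offset":[0.02,0.14,-0.02],"dr":[0,0,-0.21],"claw":1},{"offset":[0.02,0.14,-0.02],"dr":[0,0,-0.21],"claw":1},{"offset":[0.02,0.14,-0.02],"dr":[0,0,-0.22],"claw":1},{"offset":[0.02,0.14,-0.02],"dr":[0,0,0],"claw":1},{"offset":[0,0,0],"dr":[0,0,0],"claw":1}]'
python3 - <<'E'
from h import *
import pickle
s=sense();c=camera("wrist");print(s["time"],s["position"],s["orientation"]);save("w3",c["img"])
for d in regions_of("spindle",c)[:2]:print(d["box"],d["conf"])
c=wc(c,s);pickle.dump({k:c[k] for k in("fx","fy","cx","cy","eye","orientation")},open("w3.pkl","wb"))
E
```

```text
time: 2.9
position: [0.4643, 0.1741, 0.2636]
orientation: [0.984, -0.178, -0.001, 0.0]
ft_force: [0.1, -0.8, -0.4]
grip_width: 0.0858
2.9 [0.46433463 0.17407081 0.26361901] [ 9.84038226e-01 -1.77953063e-01 -1.11542789e-03  4.82876569e-04]
[160.1, 95.7, 296.0, 178.5] 0.93
```

View pics/w3.png

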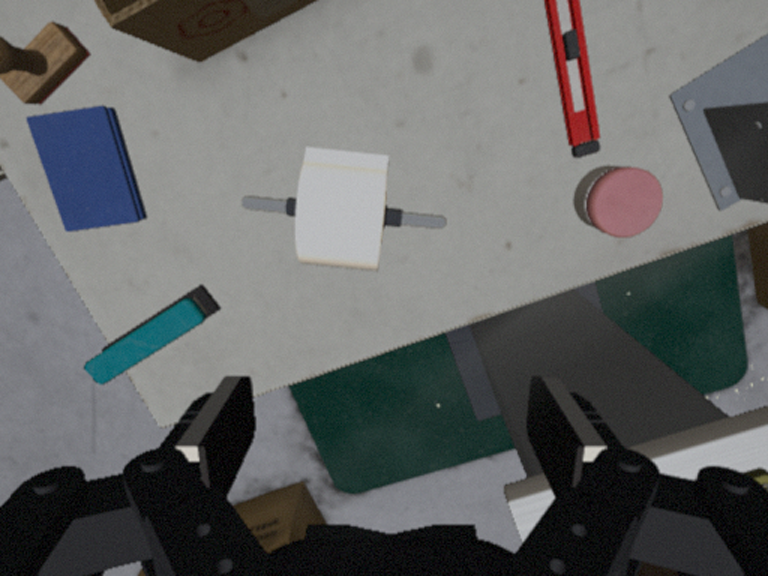

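The roll is at about (343,210), with its pin tips at (242,203) and (446,221).

```bash
python3 - <<'E'
from h import *
import pickle
c=pickle.load(open("w3.pkl","rb"));s=sense()
p=atz(c,242/1.5,203/1.5,.042);q=atz(c,446/1.5,221.5/1.5,.042)
d=p-q;print(p,q,(p+q)/2,np.linalg.norm(d),np.degrees(np.arctan2(d[1],d[0])))
M=R.from_quat(s["orientation"]).as_matrix();print("jaw",np.degrees(np.arctan2(-M[1,1],-M[0,1])),s["position"])
print(((p+q)/2-s["position"])/.4)
E
```

```text
[0.53254466 0.26858118 0.042     ] [0.46424577 0.12690608 0.042     ] [0.49839522 0.19774363 0.042     ] 0.1572786447584173 64.26215820843404
jaw 69.30491210733412 [0.46459903 0.17187199 0.26451444]
[ 0.08449046  0.0646791  -0.5562861 ]
```

```bash
python3 -m creep '[{"offset":[0.03,0.025,-0.11],"dr":[0,0,-0.11],"claw":1},{"offset":[0.03,0.02,-0.11],"dr":[0,0,0],"claw":1},{"offset":[0.025,0.02,-0.12],"dr":[0,0,0],"claw":1},{"offset":[0,0,0],"dr":[0,0,0],"claw":1},{"offset":[0,0,0],"dr":[0,0,0],"claw":1}]'
python3 - <<'E'
from h import *
import pickle
s=sense();c=camera("wrist");print(s["time"],s["position"],s["orientation"]);save("w4",c["img"])
b=camera("side");s2=sense();print(s2["position"])
save("s4",b["img"][140:270,170:330],4.5)
pr=proj(b,np.array(s2["position"]));print("tcp in crop",(pr-[170,140])*4.5)
c=wc(c,s);pickle.dump({k:c[k] for k in("fx","fy","cx","cy","eye","orientation")},open("w4.pkl","wb"))
E
```

```text
time: 3.62
position: [0.4993, 0.1978, 0.1308]
orientation: [0.975, -0.222, 0.001, -0.0]
ft_force: [-1.0, 0.1, 1.0]
grip_width: 0.0853
3.625 [0.49929272 0.19783317 0.13076661] [ 9.74954264e-01 -2.22402604e-01  1.04229821e-03 -4.22243208e-04]
[0.49982389 0.19860161 0.1319754 ]
tcp in crop [[395.85831284 250.34841461]]
```

View pics/w4.png

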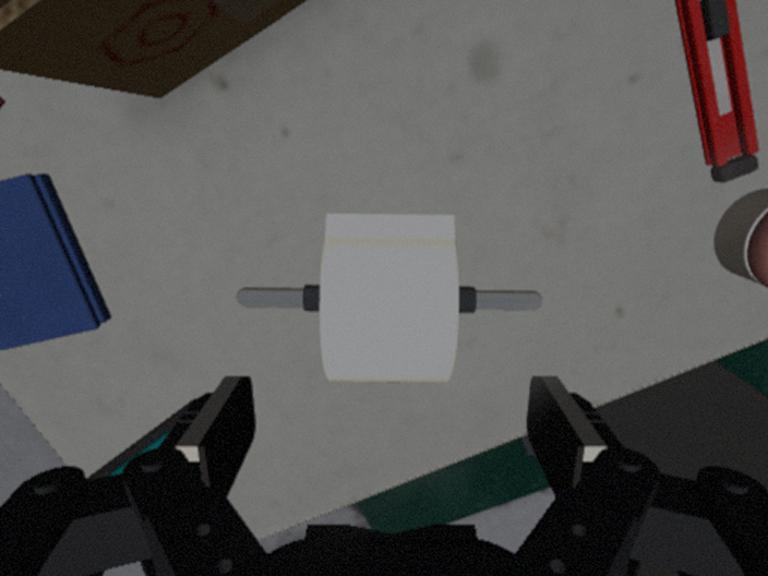

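View pics/s4.png

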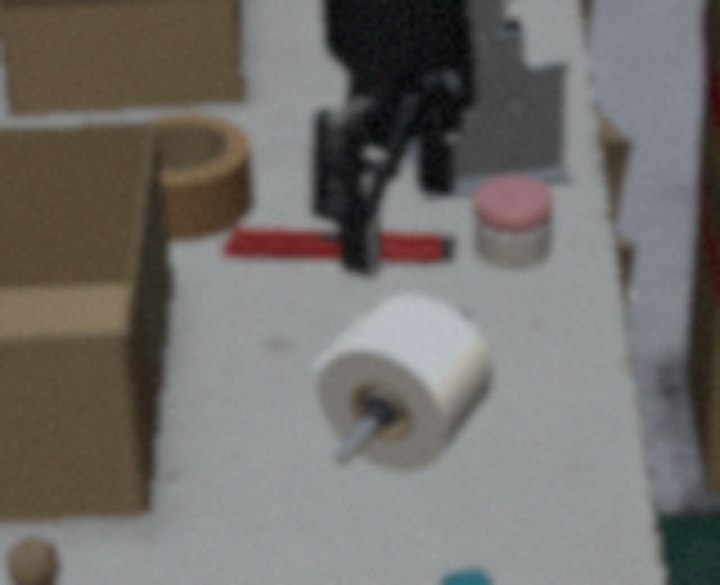

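The fingers straddle the roll centrally (pin tips (238,297) and (541,299), finger centre column about 391). The open fingertips sit about 12 mm behind the TCP, as described.

```bash
python3 - <<'E'
from h import *
import pickle
c=pickle.load(open("w4.pkl","rb"));s=sense()
p=atz(c,237.5/1.5,297/1.5,.042);q=atz(c,542/1.5,300/1.5,.042)
d=p-q;print((p+q)/2,np.linalg.norm(d),np.degrees(np.arctan2(d[1],d[0])))
M=R.from_quat(s["orientation"]).as_matrix();print("jaw",np.degrees(np.arctan2(-M[1,1],-M[0,1])),s["position"])
print(((p+q)/2-s["position"])/.4,(0.046-s["position"][2])/.4)
E
```

```text
[0.49853079 0.19775648 0.042     ] 0.1577839937306017 63.68974397521841
jaw 64.3492011558392 [0.49982389 0.19860161 0.1319754 ]
[-0.00323273 -0.00211283 -0.22493851] -0.2149385110823455
```

```bash
python3 -m creep '[{"offset":[-0.003,-0.002,-0.1],"dr":[0,0,0],"claw":1},{"offset":[0,0,-0.075],"dr":[0,0,0],"claw":1},{"offset":[0,0,-0.04],"dr":[0,0,0],"claw":1},{"offset":[0,0,0],"dr":[0,0,0],"claw":1},{"offset":[0,0,0],"dr":[0,0,0],"claw":1}]'
python3 - <<'E'
from h import *
s=sense();c=camera("wrist");print(s["time"],s["position"],s["ft_force"]);save("w5",c["img"])
E
```

```text
time: 4.35
position: [0.4982, 0.1986, 0.0448]
orientation: [0.975, -0.221, 0.001, -0.001]
ft_force: [1.2, -0.1, 0.4]
grip_width: 0.0851
4.35 [0.49824679 0.19863521 0.0447604 ] [ 1.20703571 -0.06286989  0.43449375]
```

View pics/w5.png

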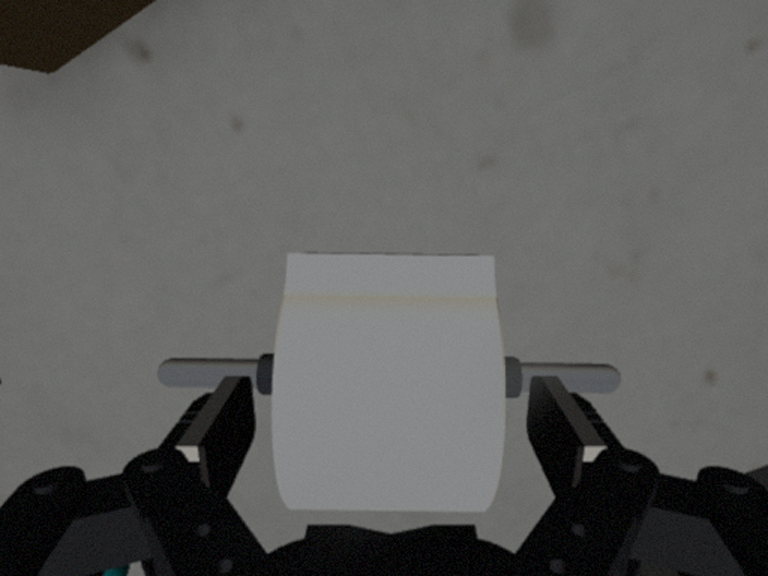

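The jaws straddle the roll evenly, with the fingertips over the barrels. Now I grip.

```bash
python3 -m creep '[{"offset":[0,0,0],"dr":[0,0,0],"claw":0.6},{"offset":[0,0,0],"dr":[0,0,0],"claw":0.6},{"offset":[0,0,0],"dr":[0,0,0],"claw":0.6},{"offset":[0,0,0],"dr":[0,0,0],"claw":0.6},{"offset":[0,0,0],"dr":[0,0,0],"claw":0.6},{"offset":[0,0,0],"dr":[0,0,0],"claw":0.6}]' 60
python3 - <<'E'
from h import *
s=sense();c=camera("wrist");print(s["time"],s["position"],s["ft_force"],s["grip_width"]);save("w6",c["img"])
E
```

```text
time: 5.15
position: [0.4984, 0.1989, 0.0448]
orientation: [0.975, -0.221, 0.001, -0.001]
ft_force: [-0.2, 1.2, 6.4]
grip_width: 0.0594
5.15 [0.49837182 0.19887521 0.04477952] [-0.18547884  1.23204162  6.35501692] 0.0594404260868538
```

View pics/w6.png

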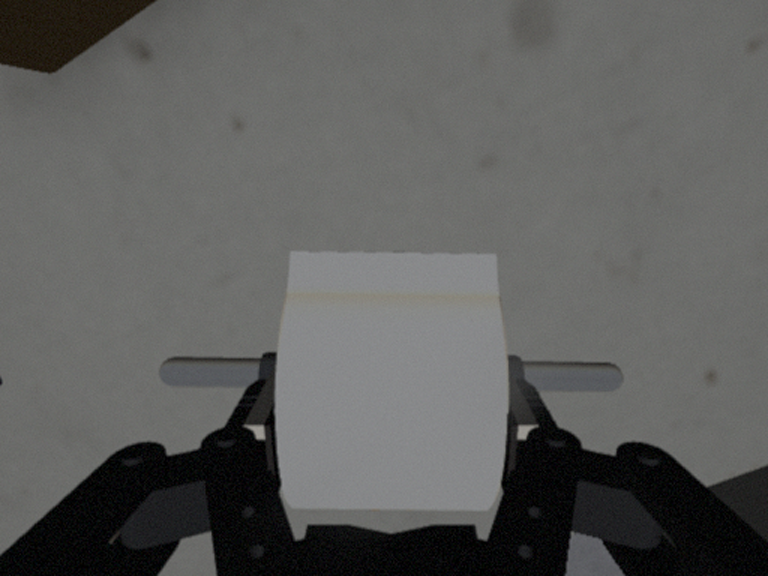

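```bash
python3 -m creep '[{"offset":[0,0,0],"dr":[0,0,0],"claw":0.4},{"offset":[0,0,0],"dr":[0,0,0],"claw":0.4},{"offset":[0,0,0.03],"dr":[0,0,0],"claw":0.4},{"offset":[0,0,0.05],"dr":[0,0,0],"claw":0.4},{"offset":[0,0,0.05],"dr":[0,0,0],"claw":0.4},{"offset":[0,0,0],"dr":[0,0,0],"claw":0.4},{"offset":[0,0,0],"dr":[0,0,0],"claw":0.4}]' 60
python3 - <<'E'
from h import *
s=sense();c=camera("wrist");print(s["time"],s["position"],s["ft_force"],s["ft_torque"],s["grip_width"]);save("w7",c["img"])
b=camera("side");save("s7",b["img"][140:270,170:330],4.5)
E
```

```text
time: 6.08
position: [0.496, 0.198, 0.0939]
orientation: [0.975, -0.221, -0.001, 0.0]
ft_force: [-0.7, -0.1, -2.9]
grip_width: 0.059
6.075 [0.49598695 0.19798263 0.09386047] [-0.72545158 -0.06971099 -2.92454908] [-0.0056467   0.04004049  0.0463824 ] 0.05904935115630461
```

View pics/w7.png

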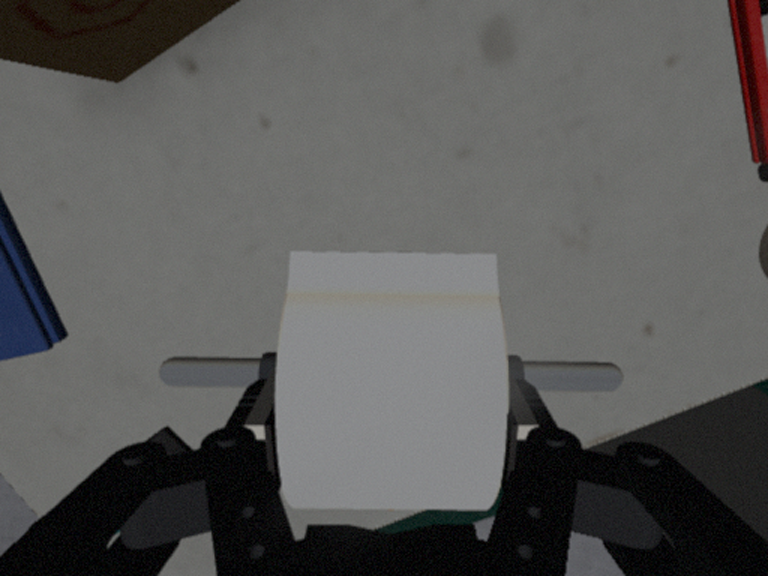

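View pics/s7.png

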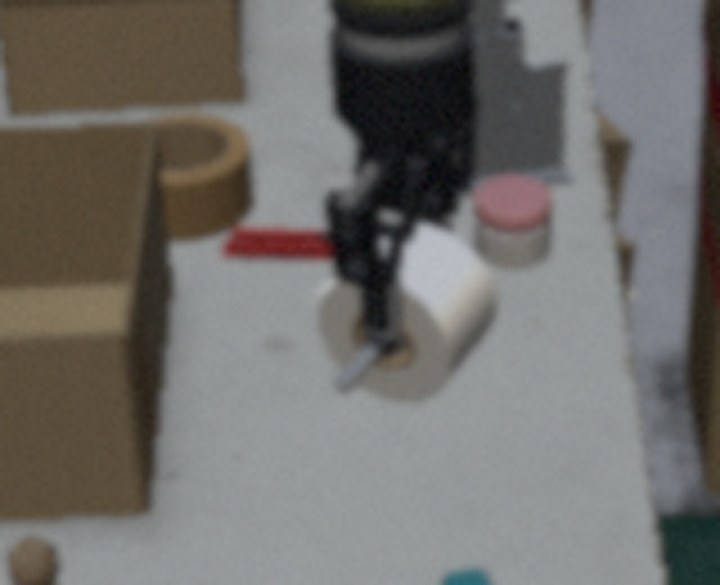

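```bash
python3 -m creep '[{"offset":[0,0,0.1],"dr":[0,0,0],"claw":0.4},{"offset":[0,-0.05,0.12],"dr":[0,0,0.05],"claw":0.4},{"offset":[-0.01,-0.1,0.09],"dr":[0,0,0.15],"claw":0.4},{"offset":[-0.01,-0.12,0.02],"dr":[0,0,0.15],"claw":0.4},{"offset":[-0.01,-0.12,0],"dr":[0,0,0.15],"claw":0.4},{"offset":[-0.01,-0.12,0],"dr":[0,0,0.15],"claw":0.4},{"offset":[-0.01,-0.12,0],"dr":[0,0,0.15],"claw":0.4},{"offset":[-0.01,-0.12,0],"dr":[0,0,0.05],"claw":0.4},{"offset":[-0.01,-0.12,0],"dr":[0,0,0],"claw":0.4},{"offset":[-0.01,-0.1,0],"dr":[0,0,0],"claw":0.4},{"offset":[0,0,0],"dr":[0,0,0],"claw":0.4},{"offset":[0,0,0],"dr":[0,0,0],"claw":0.4}]' 60
python3 - <<'E'
from h import *
import pickle
s=sense();c=camera("wrist");print(s["time"],s["position"],s["orientation"],s["ft_force"],s["grip_width"]);save("w8",c["img"])
c=wc(c,s);pickle.dump(({k:c[k] for k in("fx","fy","cx","cy","eye","orientation")},s),open("w8.pkl","wb"))
E
```

```text
time: 7.68
position: [0.4645, -0.1893, 0.2259]
orientation: [0.994, 0.11, -0.001, -0.001]
ft_force: [-0.7, 0.5, -3.2]
grip_width: 0.0595
7.675 [ 0.46446469 -0.18929148  0.22586658] [ 9.93910993e-01  1.10181364e-01 -6.66300590e-04 -7.49051204e-04] [-0.74585362  0.48087676 -3.21094953] 0.0595057138005172
```

View pics/w8.png

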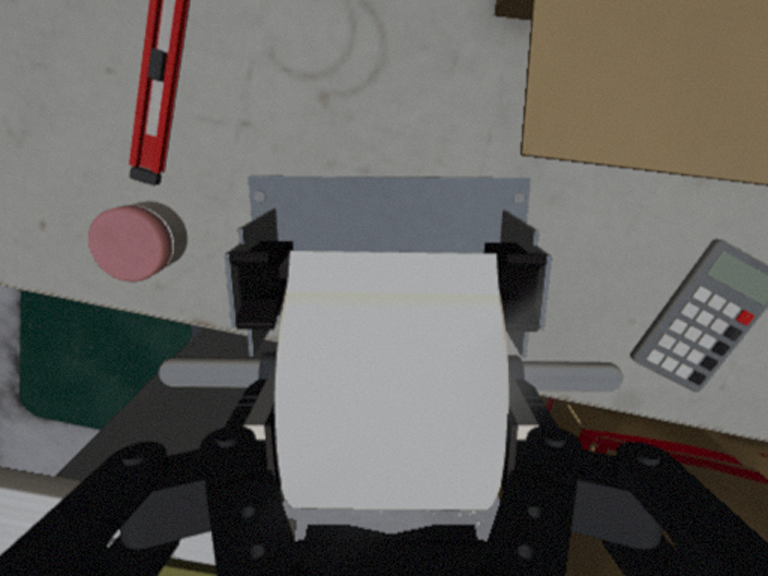

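The roll hangs above the stand. The far plate corners are at (249,176) and (530,178), the guides flank symmetrically, and the pin tips are at (160,371) and (622,376).

```bash
python3 - <<'E'
from h import *
import pickle
c,s=pickle.load(open("w8.pkl","rb"))
A=atz(c,249/1.5,176.5/1.5,.001);B=atz(c,530/1.5,178.5/1.5,.001);d=A-B
yaw=np.arctan2(-d[0],d[1]);print("plate",A,B,np.linalg.norm(d),np.degrees(yaw))
m=(A+B)/2-np.array([.055*np.cos(yaw),.055*np.sin(yaw),0]);print("stand",m)
zc=s["position"][2]-.003
p=atz(c,159/1.5,371/1.5,zc);q=atz(c,623/1.5,376/1.5,zc);d=p-q
print("spindle",(p+q)/2,np.linalg.norm(d),np.degrees(np.arctan2(-d[0],d[1])),"minus tcp",(p+q)/2-s["position"])
for n in["scene","side"]:
    b=camera(n);pt=proj(b,[.459,-.19,.15])[0].astype(int)
    save(n[:2]+"8",b["img"][pt[1]-60:pt[1]+60,pt[0]-80:pt[0]+80],4.5);print(pt)
E
```

```text
plate [ 0.48981161 -0.07389115  0.001     ] [ 0.53501508 -0.28260101  0.001     ] 0.21354896684995647 12.220666576294954
stand [ 0.45865967 -0.18988834  0.001     ]
spindle [ 0.46522539 -0.19014674  0.22286658] 0.1595451158905284 11.975588466656514 minus tcp [ 0.0007607  -0.00085527 -0.003     ]
[325 186]
[272 126]
```

View pics/sc8.png

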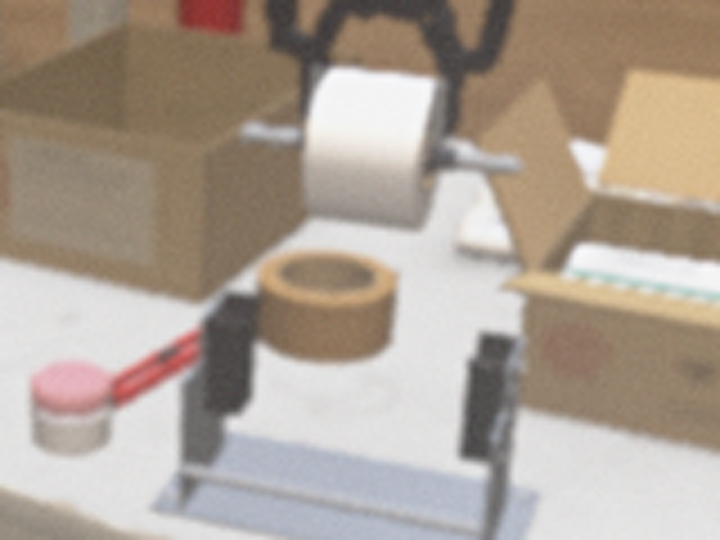

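View pics/si8.png

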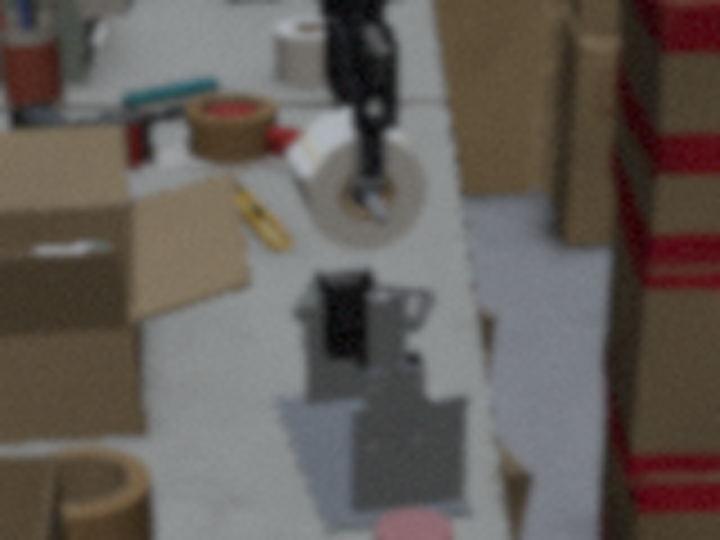

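```bash
python3 -m creep '[{"offset":[-0.016,0,-0.04],"dr":[0,0,0],"claw":0.4},{"offset":[0,0,-0.07],"dr":[0,0,0],"claw":0.4},{"offset":[0,0,-0.07],"dr":[0,0,0],"claw":0.4},{"offset":[0,0,0],"dr":[0,0,0],"claw":0.4},{"offset":[0,0,0],"dr":[0,0,0],"claw":0.4}]' 60
python3 - <<'E'
from h import *
import pickle
s=sense();c=camera("wrist");print(s["time"],s["position"],s["orientation"],s["ft_force"],s["grip_width"]);save("w9",c["img"])
M=R.from_quat(s["orientation"]).as_matrix();print("yaw",np.degrees(np.arctan2(M[0,1],-M[1,1])),"tilt",M[:,2])
for n in["scene","side"]:
    b=camera(n);pt=proj(b,[.459,-.19,.12])[0].astype(int)
    save(n[:2]+"9",b["img"][pt[1]-60:pt[1]+60,pt[0]-80:pt[0]+80],4.5)
E
```

```text
time: 8.45
position: [0.4587, -0.1897, 0.1554]
orientation: [0.994, 0.111, 0.0, 0.0]
ft_force: [-0.3, -0.2, -2.5]
grip_width: 0.0589
8.45 [ 0.45869443 -0.18965538  0.15543694] [9.93867142e-01 1.10580025e-01 3.24843028e-04 2.35888029e-04] [-0.27717565 -0.24499463 -2.5207379 ] 0.05893514784473678
yaw 12.69749696104222 tilt [ 6.97870634e-04 -3.97040423e-04 -9.99999678e-01]
```

View pics/w9.png

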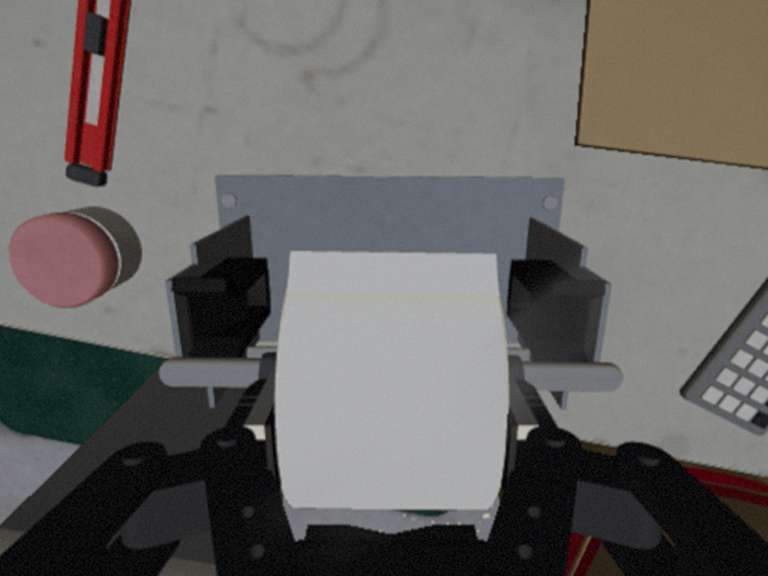

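View pics/sc9.png

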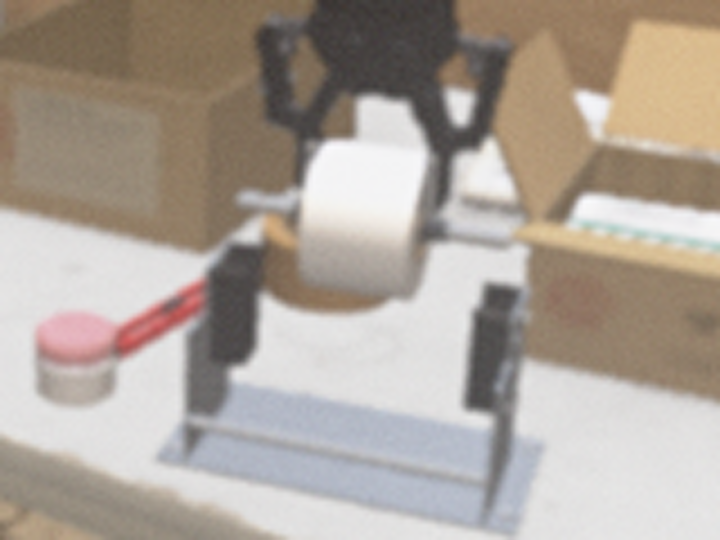

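View pics/si9.png

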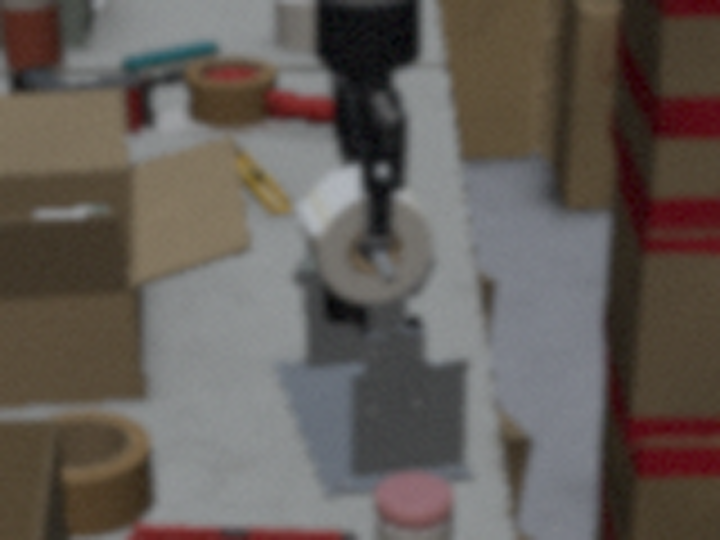

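The pins sit over the grooves, centred between the guides (170 to 608, pins centred on 391). Lowering into the grooves.

```bash
python3 -m creep '[{"offset":[0,0,-0.035],"dr":[0,0,0],"claw":0.4},{"offset":[0,0,-0.035],"dr":[0,0,0],"claw":0.4},{"offset":[0,0,-0.035],"dr":[0,0,0],"claw":0.4},{"offset":[0,0,-0.03],"dr":[0,0,0],"claw":0.4},{"offset":[0,0,0],"dr":[0,0,0],"claw":0.4},{"offset":[0,0,0],"dr":[0,0,0],"claw":0.4}]' 60
python3 - <<'E'
from h import *
s=sense();c=camera("wrist");print(s["time"],s["position"],s["ft_force"],s["ft_torque"],s["grip_width"]);save("w10",c["img"])
for n in["scene"]:
    b=camera(n);pt=proj(b,[.459,-.19,.12])[0].astype(int)
    save(n[:2]+"10",b["img"][pt[1]-60:pt[1]+60,pt[0]-80:pt[0]+80],4.5)
E
```

```text
time: 9.35
position: [0.4587, -0.19, 0.1011]
orientation: [0.994, 0.11, 0.0, 0.0]
ft_force: [0.3, -0.4, -3.7]
grip_width: 0.0593
9.35 [ 0.45871838 -0.1899509   0.10110384] [ 0.29285036 -0.36805641 -3.70451027] [-0.02593522  0.02148976 -0.01862406] 0.05928163296156134
```

View pics/w10.png

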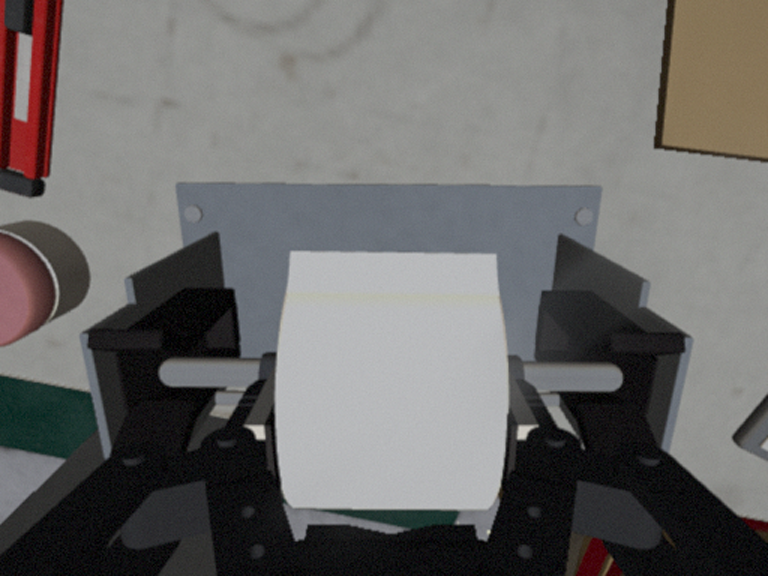

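View pics/sc10.png

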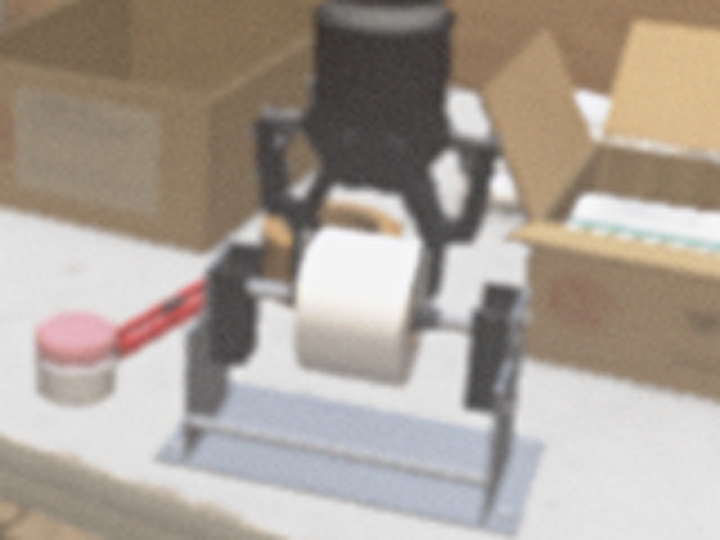

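The pins are in the grooves with no contact yet. The finger knuckles would come close to the guide tops if I pushed all the way down while gripping. So I'll rest the spindle on the ramps, let go, and press on the top with shut fingers.

```bash
python3 -m creep '[{"offset":[0,0,-0.008],"dr":[0,0,0],"claw":0.4},{"offset":[0,0,-0.005],"dr":[0,0,0],"claw":0.4},{"offset":[0,0,0],"dr":[0,0,0],"claw":0.4},{"offset":[0,0,0],"dr":[0,0,0],"claw":0.4}]' 60
```

```text
time: 9.95
position: [0.4587, -0.1894, 0.0958]
orientation: [0.994, 0.11, 0.0, -0.0]
ft_force: [1.3, 4.4, 0.4]
grip_width: 0.0591
```

Contact: the ramps now carry the weight (fz went from -3.2 to +0.4). Releasing in gentle steps.

```bash
python3 -m creep '[{"offset":[0,0,0],"dr":[0,0,0],"claw":0.72},{"offset":[0,0,0],"dr":[0,0,0],"claw":0.76},{"offset":[0,0,0],"dr":[0,0,0],"claw":0.8},{"offset":[0,0,0],"dr":[0,0,0],"claw":0.84},{"offset":[0,0,0],"dr":[0,0,0],"claw":0.88},{"offset":[0,0,0],"dr":[0,0,0],"claw":0.88},{"offset":[0,0,0],"dr":[0,0,0],"claw":0.88}]' 20
python3 - <<'E'
from h import *
s=sense();c=camera("wrist");print(s["time"],s["position"],s["ft_force"],s["grip_width"]);save("w11",c["img"])
b=camera("scene");pt=proj(b,[.459,-.19,.12])[0].astype(int)
save("sc11",b["img"][pt[1]-60:pt[1]+60,pt[0]-80:pt[0]+80],4.5)
E
```

```text
time: 10.82
position: [0.4585, -0.1898, 0.0957]
orientation: [0.994, 0.11, -0.0, 0.0]
ft_force: [-0.1, -0.1, -0.4]
grip_width: 0.075
10.825 [ 0.45845304 -0.1897564   0.09565488] [-0.0996911  -0.10196827 -0.40443124] 0.07499058523873149
```

View pics/w11.png

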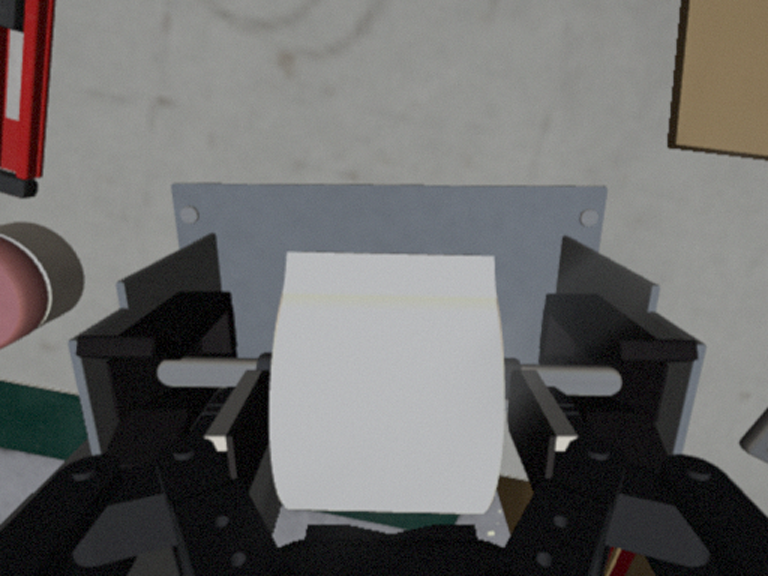

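View pics/sc11.png

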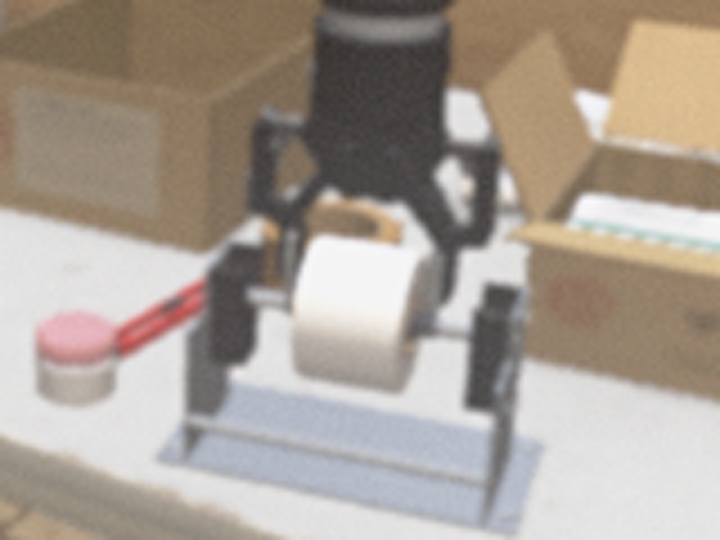

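The roll rests on the ramps and the jaws are clear of it. Now I rise, shut the fingers and look.

```bash
python3 -m creep '[{"offset":[0,0,0.06],"dr":[0,0,0],"claw":0.88},{"offset":[0,0,0.08],"dr":[0,0,0],"claw":0.88},{"offset":[0,0,0.06],"dr":[0,0,0],"claw":0.88},{"offset":[0,0,0],"dr":[0,0,0],"claw":0},{"offset":[0,0,0],"dr":[0,0,0],"claw":0},{"offset":[0,0,0],"dr":[0,0,0],"claw":0},{"offset":[0,0,0],"dr":[0,0,0],"claw":0},{"offset":[0,0,0],"dr":[0,0,0],"claw":0},{"offset":[0,0,0],"dr":[0,0,0],"claw":0}]' 60
python3 - <<'E'
from h import *
import pickle
s=sense();c=camera("wrist");print(s["time"],s["position"],s["orientation"],s["ft_force"],s["grip_width"]);save("w12",c["img"])
c=wc(c,s);pickle.dump(({k:c[k] for k in("fx","fy","cx","cy","eye","orientation")},s),open("w12.pkl","wb"))
b=camera("scene");pt=proj(b,[.459,-.19,.12])[0].astype(int)
save("sc12",b["img"][pt[1]-60:pt[1]+60,pt[0]-80:pt[0]+80],4.5)
E
```

```text
time: 12.05
position: [0.4584, -0.1897, 0.1755]
orientation: [0.994, 0.11, -0.0, -0.0]
ft_force: [-1.2, 0.1, -0.4]
grip_width: 0.0
12.05 [ 0.45839463 -0.18970497  0.17547151] [ 9.93889594e-01  1.10378628e-01 -1.51088773e-04 -1.04532455e-04] [-1.17367492  0.13958402 -0.42468004] 4.8725959755717126e-05
```

View pics/w12.png

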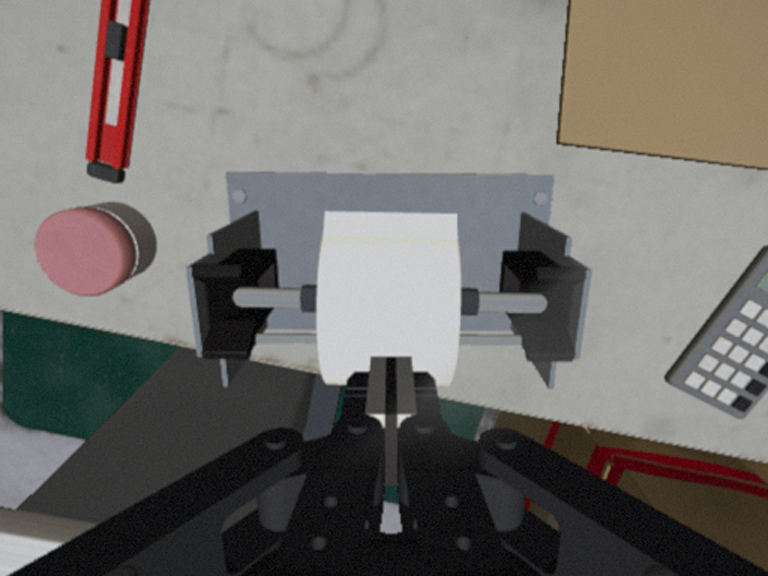

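View pics/sc12.png

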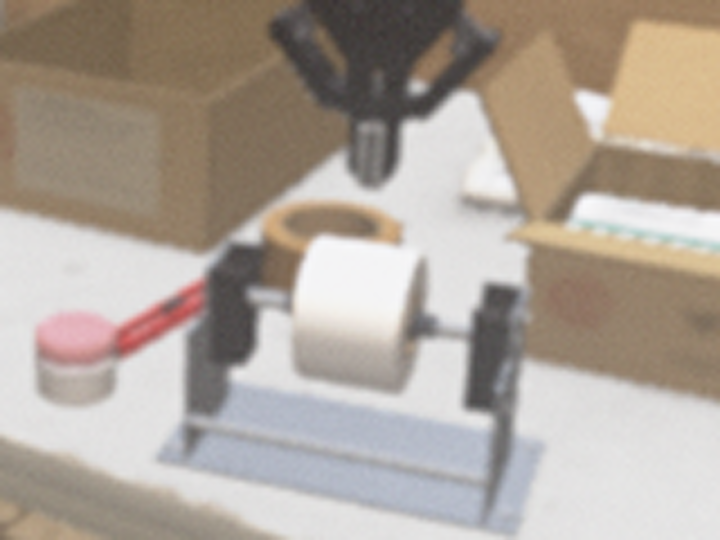

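The spindle rests in both grooves, with pin tips at (233,296) and (547,302). The shut fingertips point at the roll's top.

```bash
python3 - <<'E'
from h import *
import pickle
c,s=pickle.load(open("w12.pkl","rb"))
for z in(.09,.094):
    p=atz(c,233/1.5,296.5/1.5,z);q=atz(c,547/1.5,302.5/1.5,z);d=p-q
    m=(p+q)/2;loc=R.from_euler("z",-np.radians(12.25)).apply(m-np.array([.459,-.19,0]))
    print(z,m,np.linalg.norm(d),np.degrees(np.arctan2(-d[0],d[1])),"in stand",loc)
E
```

```text
0.09 [ 0.45773626 -0.19052908  0.09      ] 0.16052380601187868 11.483224285051287 in stand [-0.00134722 -0.00024889  0.09      ]
0.094 [ 0.45907457 -0.19023099  0.094     ] 0.15771165256316894 11.4832242850513 in stand [ 2.38595796e-05 -2.41551036e-04  9.40000000e-02]
```

```bash
python3 -m creep '[{"offset":[0.001,-0.001,-0.04],"dr":[0,0,0],"claw":0},{"offset":[0,0,-0.035],"dr":[0,0,0],"claw":0},{"offset":[0,0,-0.015],"dr":[0,0,0],"claw":0},{"offset":[0,0,-0.01],"dr":[0,0,0],"claw":0},{"offset":[0,0,-0.01],"dr":[0,0,0],"claw":0},{"offset":[0,0,-0.01],"dr":[0,0,0],"claw":0},{"offset":[0,0,-0.01],"dr":[0,0,0],"claw":0}]'
```

```text
time: 13.02
position: [0.4616, -0.1908, 0.1273]
orientation: [0.994, 0.11, 0.003, 0.001]
ft_force: [-0.3, 2.4, 12.9]
grip_width: 0.0001
```

```bash
python3 - <<'E'
from h import *
s=sense();c=camera("wrist");print(s["time"],s["position"],s["ft_force"],s["grip_width"]);save("w13",c["img"])
E
```

```text
13.025 [ 0.46163104 -0.19083516  0.12729299] [-0.29499536  2.40143192 12.94151125] 9.560279347650654e-05
```

View pics/w13.png

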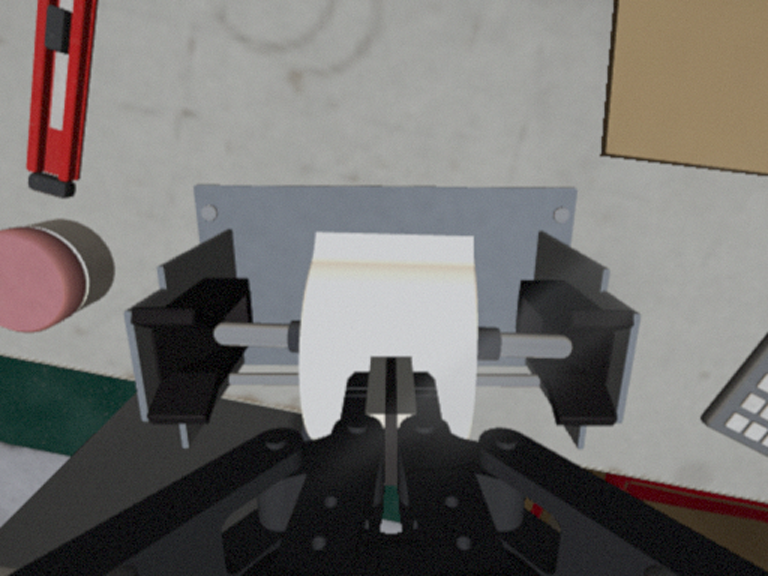

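Pressing is under way: the roll is about 9 mm down at 12.9 N, and the pins are still in the grooves. I keep pressing.

```bash
python3 -m creep '[{"offset":[-0.004,0,-0.01],"dr":[0,0,0],"claw":0},{"offset":[0,0,-0.01],"dr":[0,0,0],"claw":0},{"offset":[0,0,-0.01],"dr":[0,0,0],"claw":0}]'
python3 - <<'E'
from h import *
s=sense();c=camera("wrist");print(s["time"],s["position"],s["ft_force"],s["ft_torque"]);save("w14",c["img"])
b=camera("scene");pt=proj(b,[.459,-.19,.12])[0].astype(int)
save("sc14",b["img"][pt[1]-60:pt[1]+60,pt[0]-80:pt[0]+80],4.5)
E
```

```text
time: 13.45
position: [0.457, -0.1901, 0.111]
orientation: [0.994, 0.11, -0.0, -0.0]
ft_force: [-0.2, 0.8, 0.4]
grip_width: 0.0001
13.45 [ 0.45695224 -0.19006082  0.11101878] [-0.19442492  0.80774419  0.39794492] [-0.00947737  0.03806348  0.06724908]
```

View pics/w14.png

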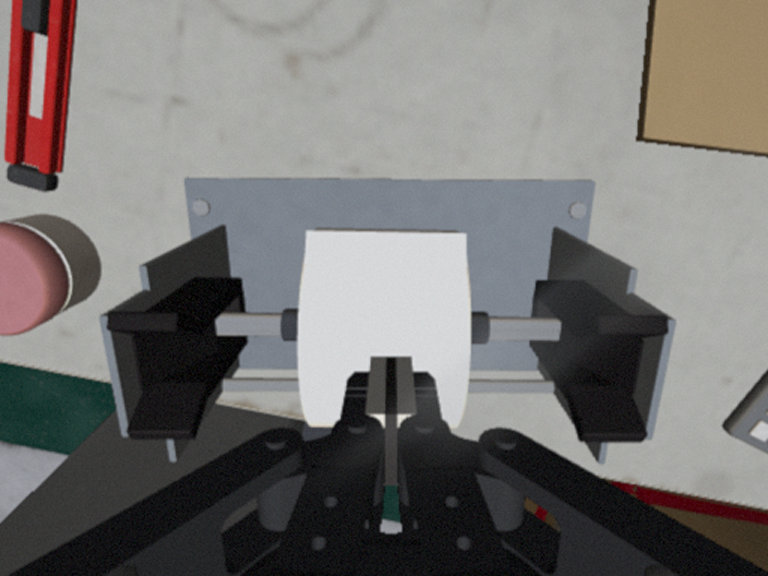

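View pics/sc14.png

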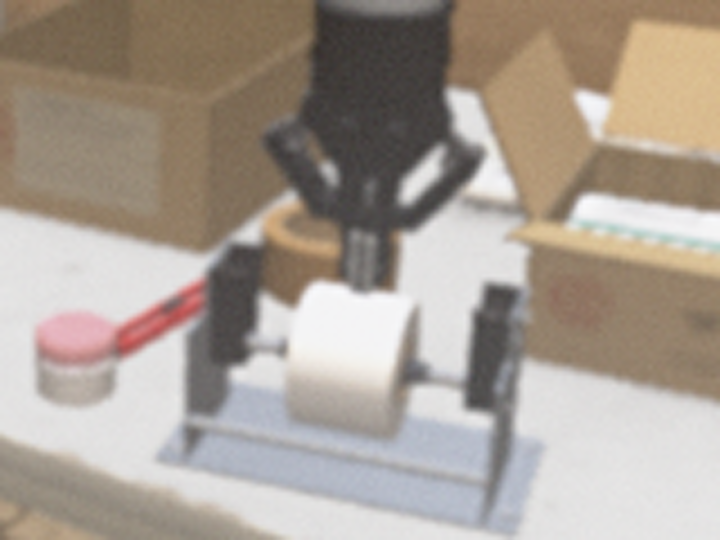

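It snapped home: the force fell to 0, the roll is below the fingers, and both pin ends have disappeared into the cups at (217,323) and (560,328). Retreating and checking.

```bash
python3 -m creep '[{"offset":[0,0,0.1],"dr":[0,0,0],"claw":0},{"offset":[0,0,0.14],"dr":[0,0,0],"claw":0},{"offset":[0,0,0.1],"dr":[0,0,0],"claw":0},{"offset":[0,0,0],"dr":[0,0,0],"claw":0},{"offset":[0,0,0],"dr":[0,0,0],"claw":0}]'
python3 - <<'E'
from h import *
import pickle
s=sense();c=camera("wrist");print(s["time"],s["position"],s["ft_force"]);save("w15",c["img"][70:270,130:390],3)
c=wc(c,s);pickle.dump(({k:c[k] for k in("fx","fy","cx","cy","eye","orientation")},s),open("w15.pkl","wb"))
b=camera("scene");save("sc15",b["img"][165:265,240:400],4.5)
b=camera("side");save("si15",b["img"])
E
```

```text
time: 14.18
position: [0.4568, -0.1899, 0.2466]
orientation: [0.994, 0.11, -0.001, -0.0]
ft_force: [-1.0, -0.1, -1.1]
grip_width: 0.0001
14.175 [ 0.45684323 -0.1899094   0.24662959] [-0.95468472 -0.07900436 -1.08967653]
```

View pics/w15.png

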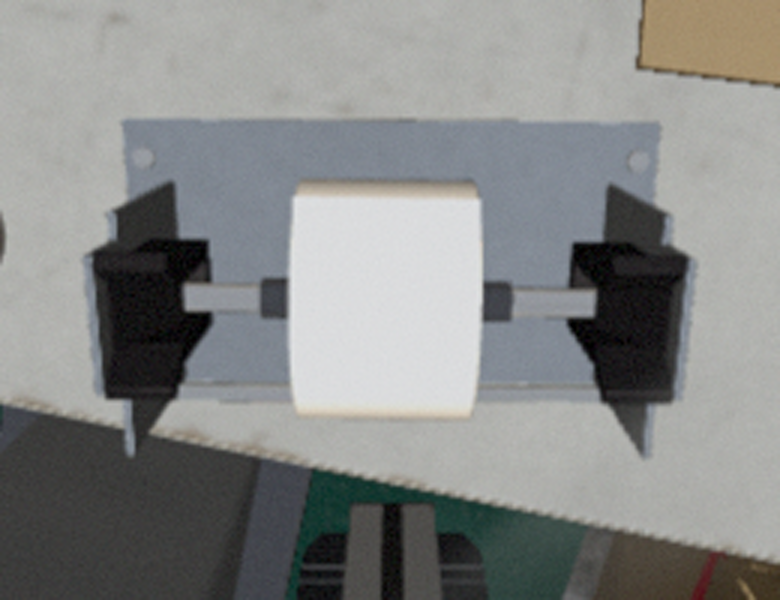

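View pics/sc15.png

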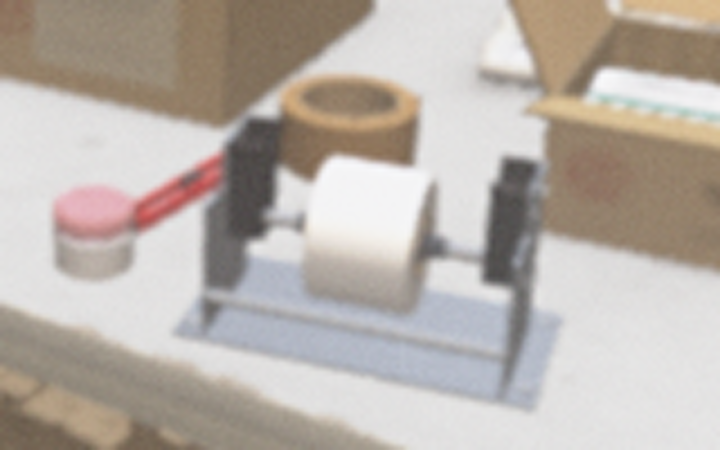

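View pics/si15.png

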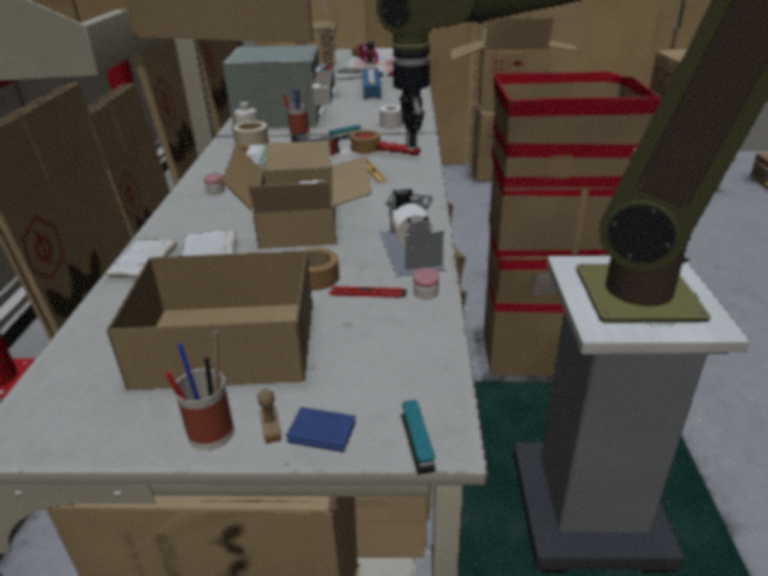

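```bash
python3 - <<'E'
from h import *
import pickle
c,s=pickle.load(open("w15.pkl","rb"))
f=lambda u,v,z:atz(c,u/3+130-.3,v/3+70-.3,z)
A=f(123,121,.001);B=f(660,124,.001);d=A-B;yaw=np.arctan2(-d[0],d[1]);m0=(A+B)/2-.055*np.array([np.cos(yaw),np.sin(yaw),0])
print("stand",m0,np.degrees(yaw),np.linalg.norm(d))
for z in(.058,.064,.07):
    p=f(261,297.5,z);q=f(512,301,z);d=p-q
    loc=R.from_euler("z",-yaw).apply((p+q)/2-m0)
    print(z,"barrel span",np.linalg.norm(d),"yaw",np.degrees(np.arctan2(-d[0],d[1])),"in stand",np.round(loc,4))
# scene/side: midpoint projection check of tilt
b=camera("scene")
Y=np.array([-np.sin(yaw),np.cos(yaw),0]);C=np.array([m0[0],m0[1],.064])
print((proj(b,[C+Y*.065,C+Y*.044,C-Y*.044,C-Y*.065])-[240,165])*4.5)
E
```

```text
stand [ 0.45855672 -0.18967192  0.001     ] 12.324051806696302 0.21399479536757676
0.058 barrel span 0.0903466881689848 yaw 11.825758943731906 in stand [-0.0036  0.0014  0.057 ]
0.064 barrel span 0.08871108410933284 yaw 11.825758943731964 in stand [-0.0021  0.0014  0.063 ]
0.07 barrel span 0.08707548004968094 yaw 11.825758943731941 in stand [-0.0007  0.0014  0.069 ]
[[266.32635957 212.8928061 ]
 [300.06163419 218.99104596]
 [447.21272602 245.59117486]
 [483.77654865 252.20072416]]
```

The measurements agree: spindle centre within about 2 mm in x and y, height about 0.064, yaw within 0.5°, and level. The bystanders haven't moved and the robot is clear, so I'm handing it in.

```bash
python3 - <<'E'
from h import *
close_job()
E
```

```text
the job is handed in; nothing more can be done
```

The roll is in the stand with the spindle between the two cups, and I handed the job in after about 14.5 s. No verdict was reported.

I gripped the roll by its flat faces above the barrels, carried it over, and lowered the pins into the grooves until they rested on the ramps. Then I let go, shut the fingers and pressed on the roll's top. The highest reading was 12.9 N, and it fell to zero when the tips snapped out. After that I raised the arm clear.

**Last checks** (from pictures taken after the arm was raised, held against the stand's own position):

| Check | Measured | Limit |
|---|---|---|
| x offset from cup axis | about -2 mm | 7 mm |
| y offset from cup axis | about +1.4 mm | 6 mm |
| Height of spindle centre | about 64 mm (see below) | 58 to 70 mm |
| Angle to the cup line | about 0.5° | 0.08 rad (4.6°) |

- **Height:** this is the least certain figure. The barrel span fits 64 to 70 mm, while in the scene camera the spindle sits about 2 mm lower than a 64 mm height would show. Both ends are off by the same amount, so it looks level.
- **Sprung tips:** I could not see them inside the cups. That they are fully out follows from the sudden drop, the zero force, and the pin ends disappearing below the lips.
- **Other things on the bench:** the stapler, box cutter and jar look unmoved in the side view, and the arm was touching nothing at the end.

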